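# Nudge the blister-card carrier home in the card sealer

## Robot

A 6-joint arm with a two-finger parallel gripper is mounted at the origin on a cart in front of the work surface, level with it; the furniture and walls round the work are solid. World frame = base frame: x ahead of the robot, y to its left, z up, the work surface at z = 0. Lengths are in m, angles in rad, forces in N, time in s.
With the tool pointing down it reaches from about 0.35 to 0.8 m from the base axis. Payload 7.3 kg.
Tool frame: the origin (TCP) lies between the finger pads; the fingertips stand 25 mm ahead of it and the grasp point (between the pads) lies 6 mm ahead of it (r.tip_extent is the distance from the TCP to the fingertips, in m); z points along the fingers, y is the line along which they close (so a half turn about z gives the same grasp; the last joint's range is limited). The gripper opens to 85 mm and grips with 20 to 120 N. Pads are 22 mm wide; open, the fingers measure 114 mm over their backs; the gripper's body (76 mm by 85 mm) begins 54 mm behind the grasp point. The pads swing forward as they close: fully open they stand 13 mm farther back than shut.
Start: joints at [-1.288, 0.342, 1.524, -0, 1.275, -0.146], TCP at [0.218, -0.477, 0.256] pointing down, gripper open.
Joint ranges: [-2.53, 2.53], [-0.77, 2.02], [0.04, 2.7], [-1, 4.14], [0.28, 2.66], [-3.11, 3.11]. Speed limits (rad/s): [2.57, 2.57, 3.14, 3.14, 3.14, 3.14].

## Interface

Orientations are given as a unit quaternion [x, y, z, w].
In Python, from workcell import r, command_gripper, optics gives the robot as it stands. The module is installed in compiled form; this text tells all that it offers. Calls block until the motion is done:
- r.reach(position, orientation): joint-space move of the TCP to a pose.
- r.move_straight(position, orientation=None, speed=0.15, max_force=None): straight line of the TCP; orientation=None keeps the orientation; speed is the mean speed in m/s. With max_force (N) it stops when the force on the tool has changed by that much, and returns True; else False.
- r.movej(angles): joint-space move.
- command_gripper(opening, force=None): finger opening in m; force is the grip in N (None keeps the last); returns when the fingers have stopped.
- r.hold(seconds).
- r.solve_ik(position, orientation): joint angles nearest the present ones, or None.
- r.read_state(): the state.
- optics.get_image(name): name is "side" or "top"; returns (picture, depth): 400x640x3 uint8, red, green, blue; 400x640 float32, m along the optical axis (not along the pixel's ray), 0 where there is no reading.
- optics.camera_model(name): a dict with "K" (3x3 intrinsics, pixels), "R" (3x3) and "t" (3): a world point X has camera coordinates R X + t. Camera axes: x right, y down, z forward; pixel columns grow to the right and rows downward; lengths in m; the calibration is good to about 2 mm. A picture is of the moment at which its call begins. camera_model takes no time and is no camera call.
A pose or a line that the arm cannot do raises r.PlanningError and nothing moves.
- r.finish_job(): hands the job in; it is judged then, once.
The state is a dict: "time_s": time; "joint_positions": joint angles; "dq": joint speeds; "tau": joint torques, N m; "eef_pos": TCP position; "eef_rot": TCP orientation; "contact_force": force on the tool from outside, world axes, zero at the start; "torque": the same for the moment, N m; "grip_width": finger opening in m; "grip_force": force on a finger pad.
Only numpy, scipy, OpenCV 4.12 (cv2) and the standard library are available. Lean on these libraries where they do the work, as an engineer would, in place of code of your own. Each camera call takes 0.05 s, during which the arm holds its last target. There are 200 camera calls.

## Task

A blister card on its carrier stands half in the card sealer. Pick up the white counting spatula and, touching the carrier only with the spatula, nudge the carrier in with small gentle pushes on its blue end plate until it is fully home against the stop hidden inside the hood; do not shove it fast or jam it hard against the stop. Then lay the spatula flat on the worktop, clear of the sealer, and leave the jar, the cup stack and the vial standing where they are.

Things in the scene. Friction and masses are not known exactly. Their poses are not given: they have to be found in the camera images.
- sealer: Card sealer, fixed: dark base plate 132 mm wide, 6 mm thick, x = -110 to 210 mm; white closed hood 102 mm high from x = 0 to 210. Origin on the worktop under the middle of the hood's mouth; +x points into the hood (push this way). Mouth 92 mm wide, open z = 6 to 68 mm; from x = 40 a sealing head hangs to z = 25, clear of the card. In front, two rails 22 mm high, 92 mm apart inside.
- stop: Rubber-faced stop inside the hood, fixed, out of sight from every side; 70 mm wide, 14 mm high. Origin at the foot of the middle of the face that the carrier meets; axes as the sealer's. Its depth differs from case to case (face 125 to 165 mm behind the mouth), so when the carrier is home the blue plate may stand up to 20 mm before or behind the mouth: the mouth is no mark to go by. The meeting is felt as a firm resistance.
- carrier: Loose aluminium carrier with a blister card fixed on it, 145 mm long, 88 mm wide, 0.26 to 0.5 kg, sliding on the sealer's base plate with 2 mm play on each side; it needs about 1 to 4 N to slide and stays where it is left. Origin at the middle of its underside; +x points to its nose, into the hood. At its rear stands a blue upright plate, 76 mm wide, 48 mm high, 6 mm thick.
- carrier_nose (a point): Middle of the carrier's front edge, 72.5 mm ahead of its origin: the part that meets the stop.
- carrier_tap (a point): Middle of the rear face of the blue plate, 72.5 mm behind the carrier's origin and 28 mm above its underside: push here, along the sealer's +x.
- spatula: Loose white counting spatula, 208 mm long, 18 mm wide, 48 g, lying flat on the worktop. Origin at the middle of its underside; its length lies along y: the handle (18 mm wide, 9 mm thick) is the half at y = -4 to +104 mm, the blade (18 mm wide, 3 mm thick, 3 to 6 mm above the underside) ends at y = -104 mm. Rigid.
- spatula_grip (a point): Point on the handle at spatula y = +30 mm, half-way up its thickness: grip across the 18 mm width (along spatula x).
- spatula_tip (a point): End of the blade, at spatula y = -104 mm, 134 mm from spatula_grip.
- amber_jar: Amber jar with white lid, 68 mm across, 92 mm high, standing to the right of the work (a like jar farther back is part of the room); bystander. Origin at the middle of its underside.
- cup_stack: Stack of paper dose cups, 38 mm across, 100 mm high; bystander. Origin at the middle of its underside.
- vial: Amber vial, 36 mm across, 84 mm high; bystander. Origin at the middle of its underside.
There are look-alikes about, which are no part of the job. Of the things like the spatula, leave any that is pink; of the rest the larger one is meant.

How it is judged:
On the way:
1. the spatula pushes the carrier up to the stop: blade on the carrier, nose within 5 mm of the stop (contact force between spatula and carrier above 0.3 N and x of carrier_nose in the frame of stop above -0.005 m), for 0.04 s.
At the end, for the whole second after the job is handed in: The carrier's nose is within 3 mm of the hidden stop and at rest; the spatula lies flat on the worktop (either side up, level within 7 degrees, its origin less than 12 mm up), at rest, touching neither sealer nor carrier (x of carrier_nose in the frame of stop above -0.003 m and linear speed of each of carrier, spatula below 0.01 m/s and height (world z) of spatula below 0.012 m and (angle between spatula's own z axis and vertical below 0.12 rad or angle between spatula's own z axis and vertical above 3.02 rad) and contact force between spatula and sealer below 0.05 N and contact force between spatula and carrier below 0.05 N).
It fails at once if the robot itself touches the carrier (over 0.5 N) (contact force between any of the arm, the fingers and carrier above 0.5 N).
It fails at once if the carrier is shoved faster than 0.2 m/s (linear speed of carrier above 0.2 m/s).
It fails at once if the carrier is pressed on the stop with more than 40 N (contact force between carrier and stop above 40 N).
It fails at once if jar, cup stack or vial is moved over 40 mm or tipped over (distance of any of amber_jar, cup_stack, vial from where it was at the start of the episode above 0.04 m or angle between any of amber_jar, cup_stack, vial's own z axis and vertical above 0.5 rad).
It also fails if it takes over 58 s, if anything falls off the work surface, if the arm or the gripper's body presses on something with over 40 N, if the wrist force passes 120 N, or if a joint passes its speed limit or range.

## Working session

There is one attempt and no reset: what is moved stays moved. The work goes in short steps, each a Python script; the robot and the scene stay as the last script left them, time stands still between calls to the robot, and variables do not carry over. Pictures are saved under pics/ and viewed, at most 10 in all, crops included, and the job is handed in when it is done.

```bash
mkdir -p pics
cat > h.py <<'E'
import numpy as np, cv2
from workcell import r, command_gripper, optics
def cam(n):
    return optics.get_image(n), optics.camera_model(n)
def px2w(m,u,v,d):
    K=m["K"];c=np.array([(u-K[0][2])/K[0][0]*d,(v-K[1][2])/K[1][1]*d,d])
    return np.array(m["R"]).T@(c-np.array(m["t"]))
def atz(m,u,v,z):
    o=px2w(m,u,v,0);p=px2w(m,u,v,1);return o+(p-o)*(z-o[2])/(p[2]-o[2])
E
python3 - <<'E'
from h import *
for n in("top","side"):
    (p,d),m=cam(n); cv2.imwrite(f"pics/{n}0.png",p[:,:,::-1]); np.savez(f"{n}0.npz",p=p,d=d,**{k:np.array(v) for k,v in m.items()})
    print(n,px2w(m,0,0,0))
s=r.read_state();print(s["time_s"],s["eef_rot"],r.tip_extent)
E
```

```text
top [ 0.40544756 -0.16812632  1.42324888]
side [1.01065314e-03 1.14148061e+00 1.15241438e+00]
0.1 [ 9.77101921e-01  2.12770728e-01 -5.22794866e-05 -6.70613934e-04] 0.025
```

View pics/top0.png

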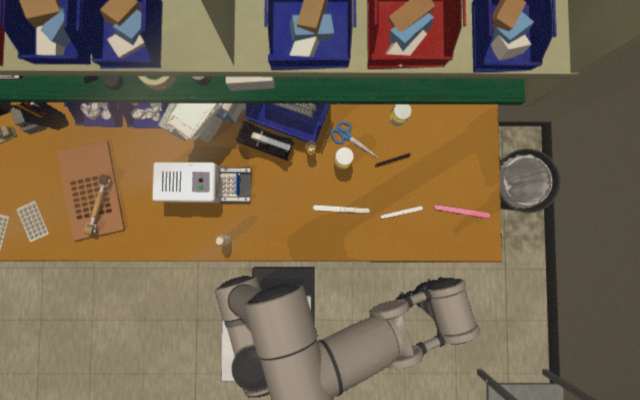

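View pics/side0.png

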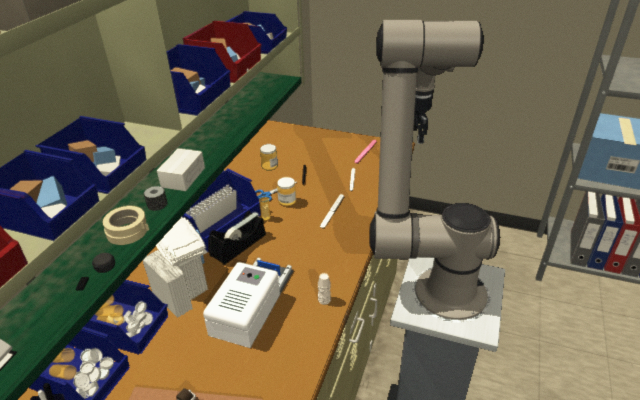

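The top view shows the sealer at (153–215, 163–202) with its mouth facing right. The carrier is at (220–251, 168–203) and the large white spatula runs from (313,208) to (369,211). The jar is near (344,158) and the cup stack near (222,242).

Run:
```python
import cv2
a=cv2.imread("pics/top0.png");s=cv2.imread("pics/side0.png")
c=cv2.resize(a[155:220,205:375],None,fx=4.7,fy=4.7,interpolation=cv2.INTER_CUBIC)
e=cv2.resize(s[180:300,200:360],None,fx=2.4,fy=2.4,interpolation=cv2.INTER_CUBIC)
import numpy as np
o=np.zeros((c.shape[0]+e.shape[0],800,3),np.uint8);o[:c.shape[0],:c.shape[1]]=c;o[c.shape[0]:,:e.shape[1]]=e
cv2.imwrite("pics/c1.png",o);print(o.shape)
from h import *
m=optics.camera_model("top");z=np.load("top0.npz");d=z["d"];m={k:z[k] for k in "KRt"}
for u,v in[(250,185),(248,185),(236,185),(216,183),(213,183),(185,183),(240,208),(340,209),(222,239),(311,148),(344,158)]:print(u,v,px2w(m,u,v,d[v,u]).round(4))
# yellow/white spatula mask
g=cv2.cvtColor(z["p"],cv2.COLOR_RGB2HSV);M=((g[...,1]<70)&(g[...,2]>130)).astype(np.uint8);M[:200]=0;M[220:]=0;M[:,:305]=0;M[:,375:]=0
pts=np.argwhere(M)[:,::-1];W=np.array([atz(m,u,v,.006) for u,v in pts])
c0=W[:,:2].mean(0);_,_,V=np.linalg.svd(W[:,:2]-c0);t=(W[:,:2]-c0)@V.T
print(len(pts),c0,V[0],t.min(0),t.max(0))
# hood top rectangle
P=np.array([px2w(m,u,v,d[v,u]) for v in range(155,210) for u in range(145,225)])
H=P[abs(P[:,2]-.102)<.012];print(H.min(0),H.max(0),cv2.minAreaRect((H[:,:2]*1000).astype(np.float32)))
for nm in [("blueplate",(225,160,260,210),.045,.06)]:
    P=np.array([px2w(m,u,v,d[v,u]) for v in range(160,210) for u in range(216,260)])
    B=P[(P[:,2]>.040)&(P[:,2]<.075)];print(B.round(3)[:60:3])
```

```text
(594, 800, 3)
250 185 [0.554  0.0648 0.0045]
248 185 [0.5535 0.0715 0.0082]
236 185 [0.5486 0.1062 0.054 ]
216 183 [0.5519 0.1691 0.0855]
213 183 [0.5504 0.176  0.0989]
185 183 [0.5492 0.2691 0.1067]
240 208 [ 0.4695  0.1011 -0.0007]
340 209 [ 0.4665 -0.2653  0.0134]
222 239 [0.3593 0.1424 0.096 ]
311 148 [ 0.6843 -0.159   0.0442]
344 158 [ 0.6405 -0.274   0.0902]
292 [ 0.46803627 -0.26578627] [-0.06030677 -0.99817989] [-0.09925297 -0.01011471] [0.10317449 0.01019574]
[0.487784   0.1696485  0.09017988] [0.62357988 0.38242333 0.11315701] ((555.8914794921875, 276.0540466308594), (135.7899169921875, 212.7503204345703), 0.14280691742897034)
[[0.618 0.172 0.063]
 [0.61  0.17  0.073]
 [0.609 0.172 0.051]
 [0.602 0.171 0.052]
 [0.588 0.104 0.052]
 [0.581 0.107 0.055]
 [0.577 0.103 0.053]
 [0.567 0.169 0.074]
 [0.566 0.106 0.058]
 [0.563 0.107 0.052]
 [0.559 0.102 0.057]
 [0.552 0.107 0.052]
 [0.549 0.103 0.053]
 [0.541 0.105 0.059]
 [0.538 0.103 0.052]
 [0.535 0.104 0.047]
 [0.527 0.106 0.055]
 [0.524 0.102 0.055]
 [0.52  0.103 0.05 ]
 [0.517 0.104 0.044]]
```

View pics/c1.png

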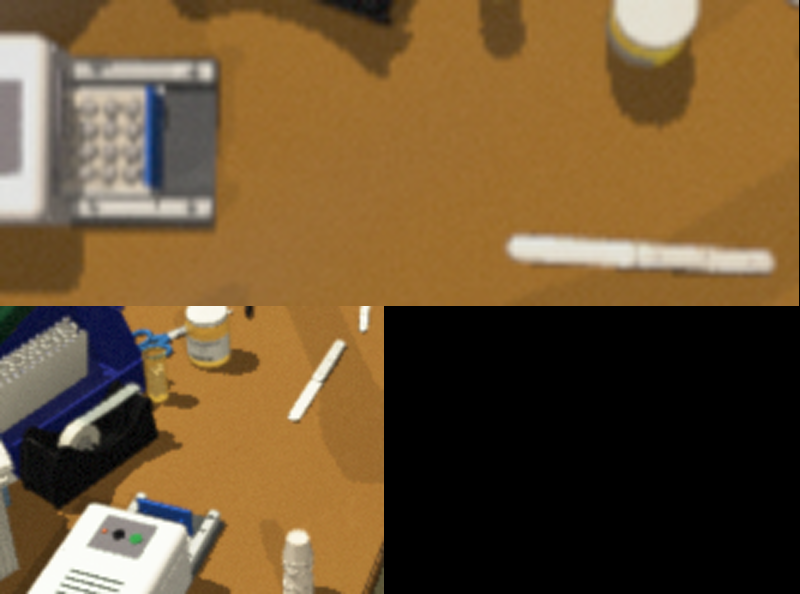

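```bash
cat >> h.py <<'E'
def down(th): # tool down, tool x axis at angle th (deg) in the world
    a=np.radians(th)/2; return [np.cos(a),np.sin(a),0,0]
E
python3 - <<'E'
from h import *
z=np.load("top0.npz");d=z["d"];m={k:z[k] for k in "KRt"};g=cv2.cvtColor(z["p"],cv2.COLOR_RGB2HSV)
def zs(u0,u1,dv=0):
    return np.mean([px2w(m,u,v+dv,d[v+dv,u])[2] for u in range(u0,u1) for v in range(round(208.5+(u-315)*.045)-1,round(208.5+(u-315)*.045)+2)])
print("left",zs(317,338)-zs(317,338,12),"right",zs(343,366)-zs(343,366,12))
p=[.466,-.298]
for th in(86.55,-93.45):print(th,r.solve_ik(p+[.12],down(th)))
th=86.55
r.reach(p+[.13],down(th)); 
r.move_straight(p+[.06],speed=.15)
for n in("top","side"):
    (q,_),_m=cam(n);cv2.imwrite(f"pics/{n}1.png",q[:,:,::-1])
a=cv2.imread("pics/top1.png")[170:250,290:390];b=cv2.imread("pics/side1.png")[150:250,280:400]
cv2.imwrite("pics/c2.png",np.vstack([cv2.resize(a,(400,290)),cv2.resize(b,(400,300))]))
print(r.read_state()["time_s"])
E
```

```text
left 0.004753394801836531 right 0.02916817893256982
86.55 [-7.07512141e-01  5.35347777e-01  1.62525797e+00 -4.44089210e-16
  9.80986904e-01 -6.47298281e-01]
-93.45 [-7.07512141e-01  5.35347777e-01  1.62525797e+00 -4.44089210e-16
  9.80986904e-01  2.49429437e+00]
2.0667
```

View pics/c2.png

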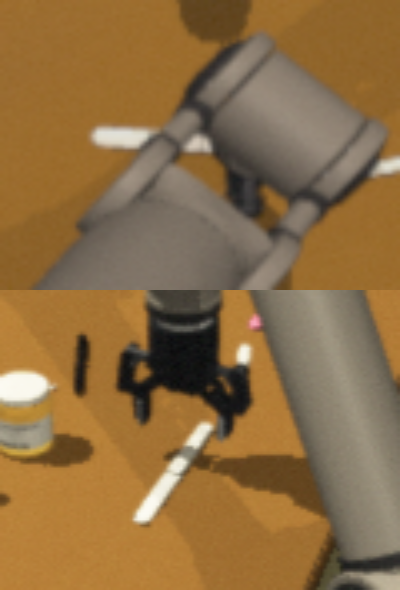

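The side crop shows the open fingers straddling the far half of the spatula. The near end, toward the sealer, is free. I'll grip, lift and look again.

Run:
```python
from h import *
z=np.load("top0.npz");d=z["d"];m={k:z[k] for k in "KRt"}
def zs(u0,u1,dv=0):
    return np.median([px2w(m,u,v+dv,d[v+dv,u])[2] for u in range(u0,u1) for v in range(round(208.5+(u-315)*.045)-1,round(208.5+(u-315)*.045)+2)])
print("left",zs(317,338),zs(317,338,8),"right",zs(343,366),zs(343,366,8))
p=[.466,-.298]
print(r.move_straight(p+[.0270],speed=.06,max_force=8), r.read_state()["eef_pos"])
command_gripper(.0,70)
s=r.read_state();print(s["grip_width"],s["grip_force"],s["eef_pos"],s["contact_force"])
r.move_straight(p+[.10],speed=.12)
r.reach([.55,-.10,.10],down(90))
s=r.read_state();print(s["grip_width"],s["contact_force"],s["time_s"])
for n in("top","side"):
    (q,dd),mm=cam(n);cv2.imwrite(f"pics/{n}2.png",q[:,:,::-1]);np.savez(f"{n}2.npz",p=q,d=dd,**{k:np.array(v) for k,v in mm.items()})
a=cv2.imread("pics/top2.png")[155:215,205:305];b=cv2.imread("pics/side2.png")[180:310,220:370]
cv2.imwrite("pics/c3.png",np.vstack([cv2.resize(a,(450,270),interpolation=2),cv2.resize(b,(450,330),interpolation=2)[:330]]))
```

```text
left 0.0057520406669628685 0.0009928349700102533 right 0.00967990354913368 0.0008640609073327562
False [ 0.46604208 -0.29803296  0.02687827]
0.014334360463633487 68.9189096201153 [ 0.46613256 -0.29808667  0.02737197] [-0.17420085  1.86780404  3.1852033 ]
0.014473239713608047 [ 0.0242097  -1.44989202 -0.47061917] 5.0333
```

View pics/c3.png

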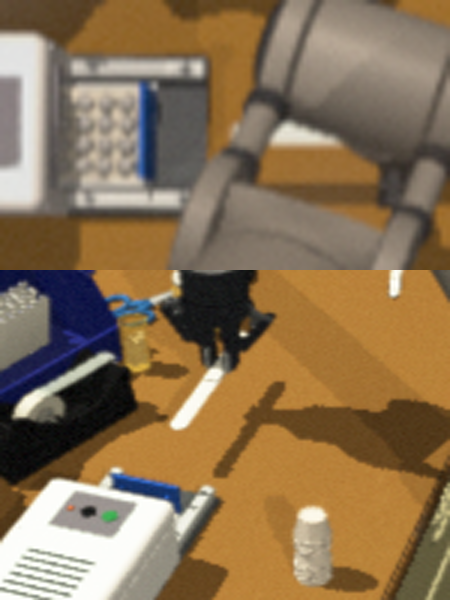

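The spatula is held level at the handle, with the blade tip at about side (279,241) pointing at the blue plate. I'll check the tip's position and pitch from depth, then approach.

Run:
```python
from h import *
z=np.load("side2.npz");d=z["d"];m={k:z[k] for k in "KRt"};g=cv2.cvtColor(z["p"],cv2.COLOR_RGB2HSV)
M=(g[...,1]<60)&(g[...,2]>140)
P=np.array([px2w(m,u,v,d[v,u]) for v in range(210,246) for u in range(272,302) if M[v,u]])
P=P[(P[:,2]>.05)&(P[:,2]<.11)];print(len(P),P.min(0),P.max(0),P.mean(0))
f=np.polyfit(P[:,1],P[:,2],1);k=np.polyfit(P[:,1],P[:,0],1)
print("pitch",f,"tip z",np.polyval(f,.034),"yaw",k,"tip x",np.polyval(k,.034))
z=np.load("top2.npz");d=z["d"];m={k:z[k] for k in "KRt"}
P=np.array([px2w(m,u,v,d[v,u]) for v in range(165,205) for u in range(225,250)]);B=P[(P[:,2]>.04)&(P[:,2]<.07)]
print("plate x",B[:,0].min(),B[:,0].max(),"y",np.percentile(B[:,1],[2,50]),"slope",np.polyfit(B[:,0],B[:,1],1)[0])
```

```text
134 [ 0.53766234 -0.10812146  0.0712465 ] [0.55887512 0.03167707 0.08437617] [ 0.54938623 -0.03492275  0.07707585]
pitch [-0.01747105  0.07646572] tip z 0.07587170201883427 yaw [0.00398535 0.54952541] tip x 0.5496609120396851
plate x 0.5166654367766652 0.5880265539901529 y [0.10173786 0.10413966] slope -0.006354834210757787
```

Run:
```python
from h import *
X,Z=.552,.058;q=down(90)
r.move_straight([X,-.085,Z],q,speed=.1)
y=-.045
r.move_straight([X,y,Z],speed=.05); r.hold(.2)
f0=r.read_state()["contact_force"];print(f0)
hit=False
for i in range(12):
    y+=.01
    hit=r.move_straight([X,y,Z],speed=.02,max_force=7)
    s=r.read_state();print(hit,s["eef_pos"].round(4) if hasattr(s["eef_pos"],'round') else s["eef_pos"],(np.array(s["contact_force"])-f0).round(2),round(s["time_s"],2))
    if hit:break
(qq,_),_m=cam("top");cv2.imwrite("pics/top3.png",cv2.resize(qq[155:215,205:305,::-1],(600,360),interpolation=2))
```

```text
[ 0.66092216 -0.3570579   0.58340937]
False [ 0.552  -0.0349  0.058 ] [-1.    0.29 -0.73] 7.53
False [ 0.552  -0.0249  0.058 ] [-0.08 -0.09 -1.26] 8.18
False [ 0.5519 -0.0146  0.0579] [-0.59  0.27 -0.65] 8.83
False [ 0.5519 -0.0046  0.058 ] [-1.09  0.23 -0.34] 9.48
False [0.5519 0.0054 0.058 ] [-0.57  0.15 -0.59] 10.13
False [0.5519 0.0154 0.058 ] [-1.06 -0.   -1.34] 10.78
False [0.552  0.0254 0.058 ] [ 0.27 -0.03 -1.76] 11.43
False [0.552  0.0354 0.058 ] [-0.77  0.02 -1.16] 12.08
True [0.5517 0.0406 0.0576] [-0.2  -1.39 -1.18] 12.47
```

View pics/top3.png

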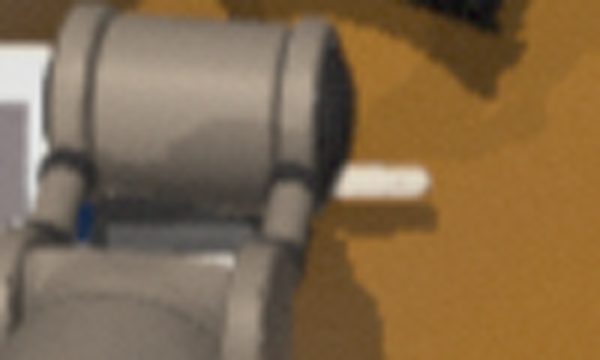

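The blue plate edge now shows at about crop (85,222), i.e. top (219,192), so it's near the mouth and the carrier has moved. I'll press again with a slightly higher threshold to confirm this is the stop.

Run:
```python
from h import *
X,Z=.552,.058
for f in(10,14):
    hit=r.move_straight([X,.055,Z],speed=.012,max_force=f)
    s=r.read_state();print(hit,s["eef_pos"],s["contact_force"],s["grip_width"],s["time_s"])
    r.hold(.15);s=r.read_state();print(s["eef_pos"],s["contact_force"])
    if f==10: r.move_straight([X,.036,Z],speed=.03)
```

```text
True [0.55158894 0.04057833 0.05711783] [ 0.4519671  -2.18377276 -0.5260061 ] 0.014607635955319727 12.9583
[0.55139822 0.04055838 0.05683163] [-0.3380897  -0.54684238 -0.31531572]
True [0.55213228 0.04065175 0.05782065] [ 0.93131018 -1.86943049  0.26345215] 0.014569318746561696 14.1833
[0.55196056 0.04069599 0.05755014] [ 0.01730972 -2.98524882  0.87208943]
```

Run:
```python
from h import *
r.move_straight([.552,-.11,.060],speed=.1)
r.move_straight([.466,-.26,.08],speed=.15)
print(r.move_straight([.466,-.26,.0272],speed=.04,max_force=6),r.read_state()["eef_pos"])
command_gripper(.04)
r.hold(.2)
r.move_straight([.466,-.26,.15],speed=.15)
r.reach([.35,-.40,.25],down(60)); r.hold(.3)
for n in("top","side"):
    (q,dd),mm=cam(n);cv2.imwrite(f"pics/{n}4.png",q[:,:,::-1])
    if n=="top":
        P=np.array([px2w(mm,u,v,dd[v,u]) for v in range(165,205) for u in range(205,250)]);C=q[165:205,205:250].reshape(-1,3).astype(int)
        B=P[(P[:,2]>.035)&(P[:,2]<.07)&(C[:,2]>C[:,0]+40)];print(len(B),np.median(B,0),np.polyfit(B[:,0],B[:,1],1)[0])
a=cv2.imread("pics/top4.png")[140:250,200:380];b=cv2.imread("pics/side4.png")[180:310,220:370]
cv2.imwrite("pics/c5.png",np.vstack([cv2.resize(a,(490,300),interpolation=2),cv2.resize(b,(490,300),interpolation=2)]))
print(r.read_state()["time_s"])
```

```text
True [ 0.4658699  -0.25994036  0.02733858]
1 [0.52787229 0.17192907 0.04390875] 0.16285101131523166
21.375<stdin>:13: RankWarning: Polyfit may be poorly conditioned
```

View pics/c5.png

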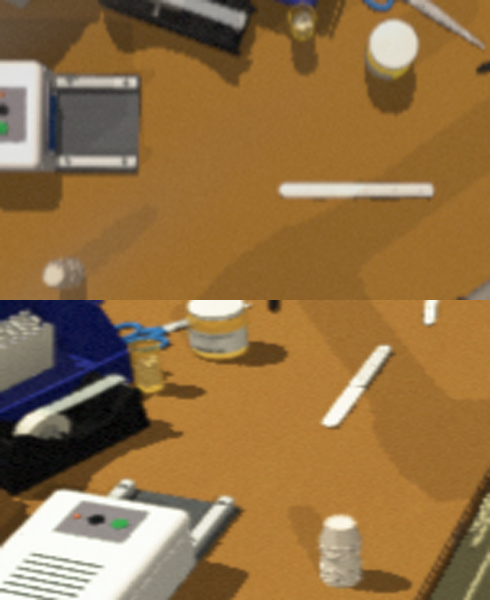

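The blue plate sits straight at the mouth (crop col 52). The spatula lies flat at (280–433, 190), and the jar, cups and vial are standing where they were. Handing in.

```bash
python3 -c "
from h import *
print(r.finish_job())"
```

```text
the job is handed in; nothing more can be done
None
```

The job is handed in, with no verdict shown: the carrier met a firm resistance, taken to be the stop, three times at the same depth, the spatula lies flat on the worktop clear of the sealer, and the jar, cup stack and vial are still standing.

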